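# Hold down the recessed reset of a gate-opener control box

## Task

Take the slim pin tool with the plain straight wooden handle out of the drilled wooden block by its handle, put its tip into the round dimple of the steel dust shutter on the control box, and guide the shutter fully open along its rails with the tip, slowly, at about 2 to 3 cm/s. Then reach the tip down through the round reset hole that this uncovers and, without forcing it, hold the recessed button fully down; finish while still gripping the tool and holding the button down. Keep the fingers off the shutter and leave the other tools and things on the bench where they are.

Things in the scene. Friction and masses are not known exactly. Their poses are not given: they have to be found in the camera images.
- pin_tool: The pin tool, about 60 g: straight round wooden handle, 18 mm in diameter, 70 mm long, on a blunt round steel shank, 6 mm in diameter, 55 mm long. Origin at the blunt tip, z towards the handle, which runs from 55 to 125 mm above the origin. It starts upright, tip down, in any one of the block's three holes, the handle resting on the block's top and the tip 5 mm above the bench.
- pin_tip (a point): The blunt tip of the pin tool (the same point as the tool's origin).
- block: Heavy drilled block of pale wood, fixed, 50 x 180 x 60 mm (x, y, z), with three vertical through holes of 11 mm at y = -60, 0 and 60 mm, in which three tools stand. Origin at the centre of its underside, on the bench. It may stand left or right of the control box.
- unit: The gate-opener control box of grey plastic, fixed, lid upwards: 120 x 200 x 55 mm (x, y, z), with screw lugs and cable glands sticking out 17 mm at most along x. Origin at the centre of its underside, on the bench. On the lid two 5 mm high rails along y, 28 mm apart inside, guide the shutter, which opens towards the box's +y.
- reset_hole (a point): Centre of the mouth of the round reset hole, 14 mm in diameter, in the lid's top face (55 mm above the bench; the lid is 8 mm thick). At x = 10, y = -35 mm in the box's frame; axes as the box's. Covered by the shutter until that is open. The button's top lies 14 mm below this point when released.
- shutter (a joint): Travel of the steel dust shutter towards the box's +y, in m: 0 closed (it starts within 4 mm of that), 0.032 fully open, at its stop. Friction about 1 N; it stays where it is left. A plate 26 mm wide and 4 mm thick covers the hole; at its +y end stands a 26 x 26 mm block, 12 mm high above the lid, with the dimple in its top.
- dimple (a point): Centre of the mouth of the dimple in the shutter's block, 67 mm above the bench: a round blind pocket 12 mm in diameter and 8 mm deep. It moves with the shutter; its y in the box's frame is -9 mm when closed and 23 mm when open.
- button (a joint): How far the recessed round white button (16 mm in diameter, straight under the hole) is pressed, in m: 0 released, 0.008 fully down, on its stop. It is sprung: about 1.5 N to start it, about 6 N fully down.
- button_top (a point): Centre of the button's top face; 41 mm above the bench when released, 33 mm when fully down.
- screwdriver: Bystander standing in another hole of the block: screwdriver with a waisted black handle, 28 mm at its thickest; its top is 125 mm above the bench. Origin at the tip.
- tee_key: Bystander standing in another hole of the block: a T-handled key with a black crossbar 56 mm long across the row; its top is about 108 mm above the bench. Origin at the tip.
- jar: Bystander: small jar, 42 mm in diameter, 45 mm high, near the middle. Origin under its centre.
- tape: Bystander: grey tape measure, about 70 x 34 x 58 mm. Origin under its centre.
- offcut: Bystander: wood offcut, 45 x 140 x 35 mm. Origin under its centre.
- cleaner: Bystander: blue bottle, 60 mm in diameter, 160 mm high. Origin under its centre.
- glue: Bystander: white bottle, 52 mm in diameter, 130 mm high. Origin under its centre.
- hammer: Bystander: hammer lying at the right side of the bench. Origin under its middle.

How it is judged:
On the way, in this order (a step that is already met when the one before it is completed fails the run):
1. the pin tool is lifted out of the block in the fingers (height (world z) of pin_tip above 0.062 m and contact force between the fingers and pin_tool above 1 N), for 0.1 s.
2. the shutter is fully open, the pin tool's tip in its dimple (value of joint shutter above 0.029 m and horizontal distance between pin_tip and dimple below 0.008 m and height (world z) of pin_tip below 0.066 m and contact force between the fingers and pin_tool above 1 N), for 0.1 s.
3. the button is held fully down by the pin tool through the hole (value of joint button above 0.0065 m and contact force between pin_tool and button above 1.5 N and contact force between the fingers and pin_tool above 1 N), for 0.5 s.
At the end, for the whole second after the job is handed in: The fingers grip the pin tool (over 1 N), whose tip stands in the reset hole and presses the button at least 6.5 of its 8 mm down with over 1.5 N, at rest; the shutter is at least 26 mm open (all of step 3 and horizontal distance between pin_tip and reset_hole below 0.007 m and z of pin_tip in the frame of reset_hole below -0.015 m and value of joint shutter above 0.026 m and linear speed of pin_tool below 0.02 m/s); the arm keeps its last pose, push and grip.
It fails at once if the shutter is moved faster than 0.1 m/s (velocity of joint shutter above 0.1 m/s).
It fails at once if the fingers push on the shutter (contact force between the fingers and shutter above 1 N).
It fails at once if the button is forced with more than 40 N (contact force between pin_tool and button above 40 N).
It fails at once if another tool or thing is moved by more than 30 mm (distance of any of screwdriver, tee_key, jar, tape, offcut, cleaner, glue, hammer from where it was at the start of the episode above 0.03 m).
It also fails if it takes over 64 s, if anything falls off the work surface, if the arm or the gripper's body presses on something with over 40 N, if the wrist force passes 120 N, or if a joint passes its speed limit or range.

## Robot

A 6-joint arm with a two-finger parallel gripper is mounted at the origin on the work surface. World frame = base frame: x ahead of the robot, y to its left, z up, the work surface at z = 0. Lengths are in m, angles in rad, forces in N, time in s.
With the tool pointing down it reaches from about 0.275 to 0.775 m from the base axis. Payload 14.6 kg.
Tool frame: the origin (TCP) lies midway between the tips of the shut fingers; the grasp point (between the pads) lies grip_point_offset behind it (grip_point_offset is the distance from the TCP to the grasp point, in m); x points along the fingers, y is the direction in which the jaws open and shut, and the axes are right-handed (so a half turn about x gives the same grasp; the last joint's range is limited). The gripper opens to 85 mm and grips with 20 to 120 N. Pads are 22 mm wide; open, the fingers measure 114 mm over their backs; the gripper's body (76 mm by 85 mm) begins 54 mm behind the grasp point. The pads swing forward as they close: fully open they stand 13 mm farther back than shut.
Start: joints at [0.949, 0.263, -0.048, 1.259, 0, 1.415], TCP at [0.236, 0.469, 0.231] pointing down, gripper open.
Joint ranges: [-2.65, 2.65], [-0.89, 1.7], [-1.18, 1.37], [-2.13, 2.11], [-1.35, 1.29], [-3.14, 3.14]. Speed limits (rad/s): [1.89, 1.89, 2.57, 2.79, 3.14, 3.14].

## Interface

Orientations are given as a unit quaternion [w, x, y, z].
In Python, from cell import state, read_camera, camera_info, close_job, recognise, regions_of, place_of, grip_point_offset gives the robot as it stands.
- The arm moves only by the tool drive_tool, never from a script. Its argument "commands" is a list of rows, each a list of 6 numbers: the shift along the tool's x, y, z each as a share of 12 cm, from -1 to 1, then the turn, a rotation vector about the tool's x, y, z each as a share of pi rad, from -1 to 1. A call has 1 to 8 rows; each row is the pose to reach, as a shift and turn from the pose commanded when the call began, along the tool's axes at that moment, turning the shorter way round; what a row does not reach only later rows make up. A row lasts 1/12 s, in which the tool goes at most 41.7 mm and 7.16 degrees, less where a joint would pass 70% of its speed; a pose out of reach is approached as far as the arm can. A call with a number of a shift or a turn outside -1 to 1 is refused whole. A call with a gripper value outside its range is refused whole. "hand" is the closure, from -1 (fully open) to 1 (shut), so that 0 is half open, set as the call begins (left out, the last holds). The fingers move at their own pace and stop on an object; "newtons" is the grip in N (left out, the last holds). Time passes only in rows, so rows that repeat a pose let the fingers close. It gives the time, the measured TCP pose, the force and the opening at its end, in the units of the state.
- state(): the state, without advancing time (a new reading comes with each control period).
- read_camera(name): name is "scene" or "top" or "wrist"; returns the picture (480x640x3 uint8, red, green, blue); there is no depth.
- camera_info(name): a dict with "mtx" (3x3 intrinsics, pixels), "view" (4x4, takes a point from world to camera coordinates). Camera axes: x right, y down, z forward; pixel columns grow to the right and rows downward; lengths in m; the calibration is good to about 2 mm. The wrist camera is an equidistant fisheye: a pixel r from the principal point sees the ray r / f radians off the axis. A picture is of the moment at which its call begins: read the wrist's pose just before it. camera_info takes no time and is no camera call; for the wrist camera it gives the pose at the moment of the call.
- close_job(): hands the job in, once; it reports no verdict.
Trained networks look in the newest picture that a camera, given by its name, has taken for a name from the list of things; names that differ only in an ending like _2 or _b are one class to them, and where a whole thing is asked for, a point or a joint stands for the part that bears it (a point fixed in the world has none). Each returns a list of dicts, best first, with "confidence" (0 to 1); they miss things now and then, are a little off and sometimes report something else, mostly with a low value. They report only what shows in the picture. A call takes as long as a camera call.
- recognise(query, camera): "extent" ([centre column, centre row, width, height] as shares, 0 to 1, of the picture: columns of its width, rows of its height, round what is visible of it).
- regions_of(query, camera): "pixels" (480x640 bool, what is visible of it) and "extent" ([centre column, centre row, width, height] as shares, 0 to 1, of the picture: columns of its width, rows of its height, round what is visible of it).
- place_of(query, camera): "at" ([row, column] as shares, 0 to 1, of the picture: columns of its width, rows of its height: a listed point, or the origin of a listed thing).
The state is a dict: "t": time; "q": joint angles; "qvel": joint speeds; "tau": joint torques, N m; "tcp_pos": TCP position; "orientation": TCP orientation; "wrist_force": force on the tool from outside, world axes, zero at the start; "wrist_torque": the same for the moment, N m; "grip_width": finger opening in m.
Only numpy, scipy, OpenCV 4.12 (cv2) and the standard library are available. Lean on these libraries where they do the work, as an engineer would, in place of code of your own. Each camera call takes 0.05 s, during which the arm holds its last target.

## Working session

There is one attempt and no reset: what is moved stays moved. The work goes in short steps, Python scripts to look and compute and a tool call to move; the robot and the scene stay as the last step left them, time stands still between calls to the robot, and variables do not carry over. Pictures are saved under pics/ and viewed, and the job is handed in when it is done.

Besides the shell and the picture viewer there is one more tool, called after "Emit:" by a JSON object that holds its "fn" and its "kwargs", one argument or row to a line. drive_tool: Moves the arm, as the interface text tells. Shift numbers are shares of 12 cm and turn numbers shares of pi rad, none past 1 either way. Its arguments: {"type":"object","properties":{"commands":{"type":"array"},"hand":{"type":"number"},"newtons":{"type":"number"}},"required":["commands"]}

```bash
ls; mkdir -p pics; python3 - <<'E'
from cell import *
import cv2,numpy as np
s=state();print({k:np.round(v,3) for k,v in s.items()}, grip_point_offset if not callable(grip_point_offset) else grip_point_offset())
for n in ["scene","top","wrist"]:
    im=read_camera(n);cv2.imwrite(f"pics/{n}0.png",im[:,:,::-1]);
    i=camera_info(n);print(n,np.round(i["mtx"],1).tolist(),np.round(i["view"],3).tolist())
E
```

```text
pics
{'t': np.float64(0.0), 'q': array([ 0.949,  0.263, -0.049,  1.259, -0.   ,  1.415]), 'qvel': array([-0.001, -0.   ,  0.001, -0.001,  0.001, -0.001]), 'tau': array([-7.0000e-03, -6.3761e+01,  3.8456e+01,  1.4000e-02, -0.0000e+00,
       -0.0000e+00]), 'tcp_pos': array([0.236, 0.469, 0.231]), 'orientation': array([ 0.688,  0.163,  0.688, -0.164]), 'wrist_force': array([-0.329, -0.021, -0.184]), 'wrist_torque': array([-0.036, -0.018, -0.028]), 'grip_width': np.float64(0.085)} 0.0187
scene [[550.8, 0.0, 324.8], [0.0, 550.8, 237.0], [0.0, 0.0, 1.0]] [[0.823, 0.568, 0.016, -0.47], [0.36, -0.5, -0.788, -0.207], [-0.44, 0.654, -0.615, 1.599], [0.0, 0.0, 0.0, 1.0]]
top [[514.4, 0.0, 314.2], [0.0, 514.4, 232.9], [0.0, 0.0, 1.0]] [[-0.04, -0.999, -0.001, -0.095], [-0.976, 0.039, -0.212, 0.65], [0.212, -0.007, -0.977, 1.03], [0.0, 0.0, 0.0, 1.0]]
wrist [[371.6, 0.0, 322.4], [0.0, 371.6, 239.6], [0.0, 0.0, 1.0]] [[0.45, 0.893, -0.001, -0.524], [0.861, -0.434, 0.264, -0.034], [0.236, -0.12, -0.964, 0.38], [0.0, 0.0, 0.0, 1.0]]
```

View pics/scene0.png

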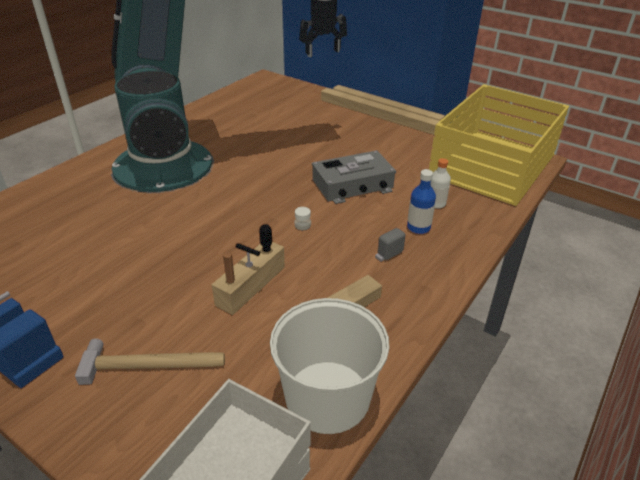

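View pics/top0.png

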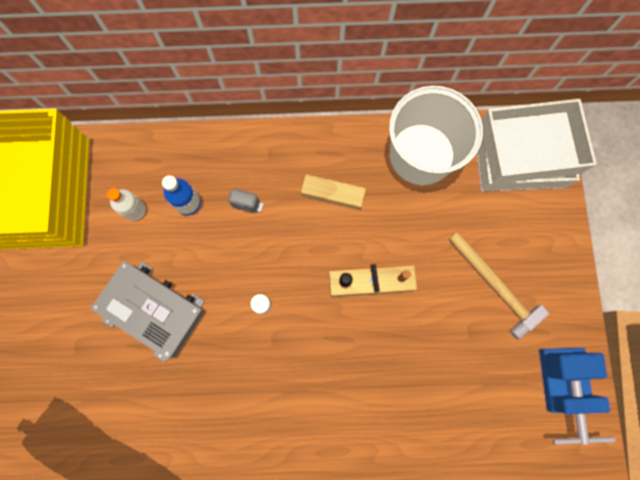

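View pics/wrist0.png

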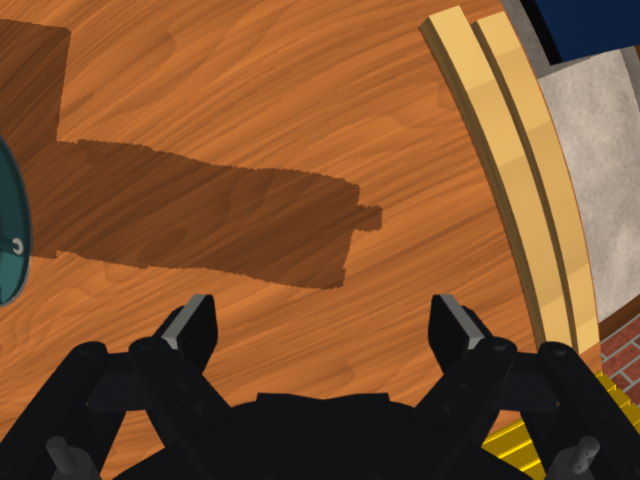

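The pin tool stands in the rightmost hole of the block, at top (405,275) and scene (229,268). The tee key is in the middle hole and the screwdriver in the left one. The unit is at top (150,310).

```bash
cat > h.py <<'E'
from cell import *
import cv2,numpy as np
from scipy.spatial.transform import Rotation as R
def ray(cam,uv,info=None):
    i=info or camera_info(cam);K=np.array(i["mtx"]);V=np.array(i["view"])
    x=(uv[0]-K[0,2])/K[0,0];y=(uv[1]-K[1,2])/K[1,1]
    if cam=="wrist":
        r=np.hypot(x,y);d=np.array([x/r*np.sin(r),y/r*np.sin(r),np.cos(r)]) if r>0 else np.array([0,0,1.])
    else: d=np.array([x,y,1.]);d/=np.linalg.norm(d)
    return -V[:3,:3].T@V[:3,3],V[:3,:3].T@d
def onz(cam,uv,z,info=None):
    o,d=ray(cam,uv,info);return o+d*(z-o[2])/d[2]
def tri(rs):
    A=sum(np.eye(3)-np.outer(d,d) for o,d in rs);b=sum((np.eye(3)-np.outer(d,d))@o for o,d in rs)
    p=np.linalg.solve(A,b);return p,[np.linalg.norm((np.eye(3)-np.outer(d,d))@(p-o)) for o,d in rs]
def proj(cam,p,info=None):
    i=info or camera_info(cam);K=np.array(i["mtx"]);V=np.array(i["view"]);c=V[:3,:3]@p+V[:3,3]
    if cam=="wrist":
        n=np.hypot(c[0],c[1]);t=np.arctan2(n,c[2]);k=t/n if n>0 else 0
        return np.array([K[0,0]*c[0]*k+K[0,2],K[1,1]*c[1]*k+K[1,2]])
    return np.array([K[0,0]*c[0]/c[2]+K[0,2],K[1,1]*c[1]/c[2]+K[1,2]])
def pose():
    s=state();q=s["orientation"];return np.array(s["tcp_pos"]),R.from_quat([q[1],q[2],q[3],q[0]])
def cmd(p,Rt=None,p0=None,R0=None):
    "row for target TCP pose (shares)"
    if p0 is None: p0,R0=pose()
    d=R0.inv().apply(np.array(p)-p0)/0.12
    r=np.zeros(3) if Rt is None else (R0.inv()*Rt).as_rotvec()/np.pi
    return np.round(np.r_[d,r],3).tolist()
E
python3 - <<'E'
from h import *
print(pose()[1].as_matrix().round(3))
for cam in ["top","scene"]:
    read_camera(cam)
    for n in ["pin_tool","block","unit","dimple","jar"]:
        for r in place_of(n,cam)[:2]:
            uv=(r["at"][1]*640,r["at"][0]*480);print(cam,n,round(r["confidence"],2),np.round(uv,1),onz(cam,uv,0).round(3),onz(cam,uv,.067).round(3))
E
python3 -c "
import cv2
a=cv2.imread('pics/top0.png');b=cv2.imread('pics/scene0.png')
cv2.imwrite('pics/a.png',cv2.hconcat([cv2.resize(a[250:310,320:430],None,fx=3.6,fy=3.6*1.67,interpolation=2),cv2.resize(b[220:320,200:300],(396,361),interpolation=2)]))
cv2.imwrite('pics/b.png',cv2.resize(a[250:370,80:220],None,fx=5,fy=5,interpolation=2))
cv2.imwrite('pics/c.png',cv2.resize(b[145:210,300:410],None,fx=7,fy=7,interpolation=2))"
```

```text
[[-0.     0.45   0.893]
 [-0.001  0.893 -0.45 ]
 [-1.    -0.001 -0.   ]]
top pin_tool 0.49 [399.4 282.3] [ 0.54  -0.307  0.   ] [ 0.533 -0.295  0.067]
top block 0.57 [369.8 284.2] [ 0.539 -0.241  0.   ] [ 0.531 -0.233  0.067]
top block 0.18 [331.8 190.4] [ 0.76  -0.166  0.   ] [ 0.739 -0.163  0.067]
top unit 0.8 [149.2 313.1] [0.494 0.249 0.   ] [0.49  0.228 0.067]
top dimple 0.62 [263.8 306.1] [ 0.5   -0.004  0.   ] [ 0.495 -0.01   0.067]
top dimple 0.55 [150.1 309.2] [0.503 0.247 0.   ] [0.498 0.226 0.067]
top jar 0.76 [262.9 305.2] [ 0.502 -0.002  0.   ] [ 0.497 -0.008  0.067]
scene block 0.74 [252.2 280.5] [ 0.531 -0.225  0.   ] [ 0.582 -0.278  0.067]
scene unit 0.59 [353.9 187.8] [0.512 0.227 0.   ] [0.565 0.137 0.067]
scene dimple 0.71 [391.2 257.4] [0.742 0.025 0.   ] [ 0.776 -0.049  0.067]
scene dimple 0.57 [353.3 165.6] [0.447 0.327 0.   ] [0.505 0.229 0.067]
scene jar 0.53 [302.4 222.8] [0.493 0.013 0.   ] [ 0.547 -0.06   0.067]
```

View pics/a.png

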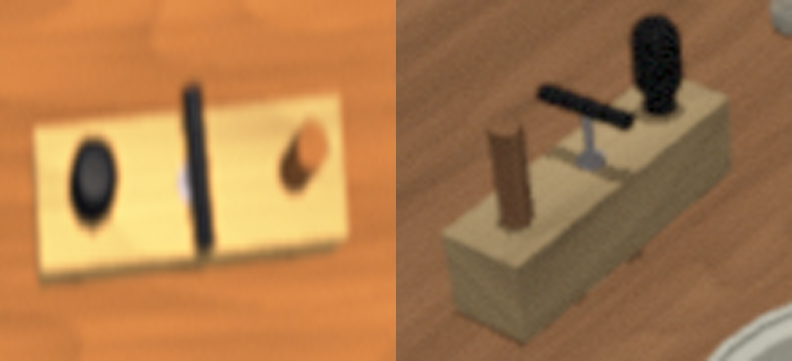

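View pics/b.png

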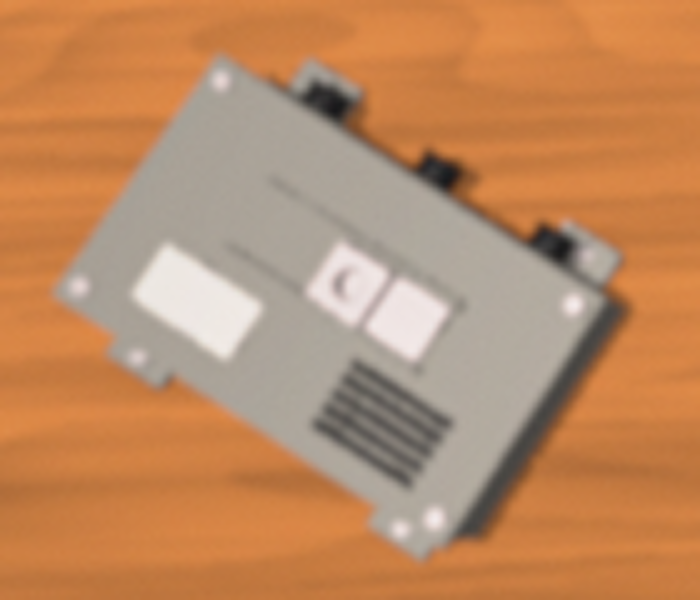

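View pics/c.png

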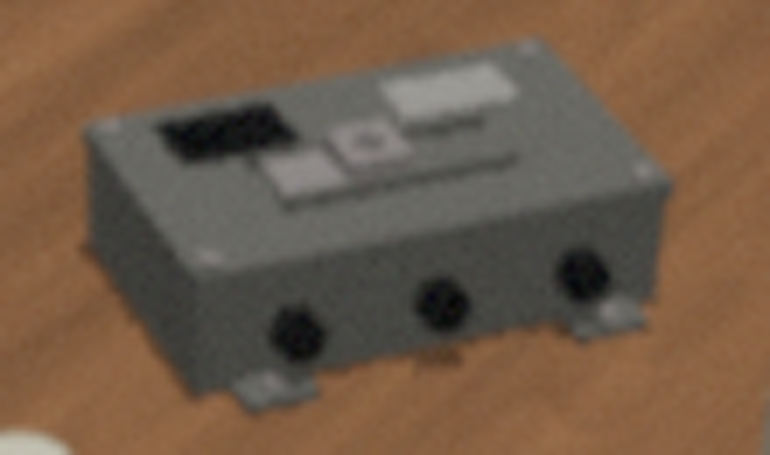

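Scene crop: the shutter's block and dimple are at scene (353,165) and top (149,307). The plate lies to the box's -y side, so +y points up-left in the top view. Next I'll measure the lid corners, block corners and handle top.

```bash
python3 - <<'E'
from h import *
T=lambda x,y:(80+x/5,250+y/5); S=lambda x,y:(300+x/7,145+y/7)
pts={"c1":(T(220,58),S(540,42)),"c2":(T(625,300),S(202,270)),"c3":(T(62,295),S(668,185)),"dim":(T(347,287),S(370,140))}
# c1: far-left in top; scene matches
for n,(t,s) in pts.items(): print(n,onz("top",t,.055 if n!="dim" else .067).round(4),onz("scene",s,.055 if n!="dim" else .067).round(4),"tri", tri([ray("top",t),ray("scene",s)])[0].round(4))
A=lambda x,y:(320+x/3.6,250+y/6.01);B=lambda x,y:(200+(x-396)/3.96,220+y/3.61)
print("handle top",tri([ray("top",A(313,140)),ray("scene",B(506,127))]),"foot",onz("top",A(295,185),.06),onz("scene",B(517,226),.06))
for c in [(35,128),(340,95),(348,240),(42,272)]: print(onz("top",A(*c),.06).round(4))
for c in [(442,235),(522,268),(728,97)]: print(onz("scene",B(*c),.06).round(4))
i=camera_info("wrist");V=np.array(i["view"]);p,Rr=pose();print("cam in tool",Rr.inv().apply(-V[:3,:3].T@V[:3,3]-p).round(4), Rr.inv().apply(V[2,:3]).round(3))
E
```

```text
c1 [0.6021 0.2889 0.055 ] [0.5059 0.3559 0.055 ] tri [0.5773 0.25   0.1317]
c2 [0.4923 0.1148 0.055 ] [0.4915 0.1317 0.055 ] tri [0.4956 0.1165 0.0631]
c3 [0.5038 0.3513 0.055 ] [0.6028 0.2879 0.055 ] tri [ 0.527   0.4034 -0.0347]
dim [0.5014 0.2279 0.067 ] [0.5019 0.2311 0.067 ] tri [0.5022 0.2284 0.068 ]
handle top (array([ 0.54321046, -0.3007161 ,  0.13057095]), [np.float64(0.00034088342907750676), np.float64(0.0003408834290774896)]) foot [ 0.53662549 -0.3022268   0.06      ] [ 0.54467892 -0.30309168  0.06      ]
[ 0.5629 -0.1505  0.06  ]
[ 0.5675 -0.3312  0.06  ]
[ 0.5161 -0.3317  0.06  ]
[ 0.5121 -0.1523  0.06  ]
[ 0.5186 -0.3309  0.06  ]
[ 0.5698 -0.327   0.06  ]
[ 0.5616 -0.1482  0.06  ]
cam in tool [-0.1436 -0.0003 -0.0675] [ 0.964 -0.     0.264]
```

```bash
cat >> h.py <<'E'
yj=np.array([1,0.02,0]);yj/=np.linalg.norm(yj);xj=np.array([0,0,-1.]);RT=R.from_matrix(np.c_[xj,yj,np.cross(xj,yj)])
E
python3 - <<'E'
from h import *
print(cmd([.33,.43,.22],RT),cmd([.5,.25,.2],RT))
p,r=pose();print(cmd([.5,.25,.2],RT,np.array([.33,.43,.22]),RT))
E
```

```text
[0.094, 0.062, 0.843, 0.345, -0.0, -0.0] [0.261, -0.64, 2.783, 0.345, -0.0, -0.0]
[0.167, 1.386, 1.528, 0.0, 0.0, 0.0]
```

Emit:
{"fn": "drive_tool", "kwargs": {
  "commands": [
    [0.09,0.06,0.84,0.04,0,0],
    [0.09,0.06,0.84,0.08,0,0],
    [0.09,0.06,0.84,0.12,0,0],
    [0.09,0.06,0.84,0.16,0,0],
    [0.09,0.06,0.84,0.2,0,0],
    [0.09,0.06,0.84,0.24,0,0],
    [0.09,0.06,0.84,0.29,0,0],
    [0.09,0.06,0.84,0.345,0,0]
  ],
  "hand": -0.5
}}

```text
t: 1.42
tcp_pos: [0.3296, 0.4298, 0.2204]
orientation: [0.524, 0.475, 0.524, -0.475]
wrist_force: [0.5, 0.0, -0.1]
grip_width: 0.0641
```

```bash
python3 - <<'E'
from h import *
print(pose()[0],state()["q"],cmd([.5,.25,.2],RT))
E
```

```text
[0.32961543 0.42983401 0.22044172] [ 7.66120615e-01  2.95201285e-01 -3.17146107e-02  1.24395535e+00
  1.29450335e-05  2.23928351e+00] [0.17, 1.267, 1.63, 0.025, 0.0, 0.0]
```

Emit:
{"fn": "drive_tool", "kwargs": {
  "commands": [
    [0.1,0.7,0.9,0.025,0,0],
    [0.1,0.7,0.9,0.025,0,0],
    [0.1,0.7,0.9,0.025,0,0],
    [0.1,0.7,0.9,0.025,0,0]
  ]
}}

```text
t: 1.75
tcp_pos: [0.427, 0.3281, 0.208]
orientation: [0.506, 0.494, 0.505, -0.494]
wrist_force: [0.0, -0.3, -0.4]
grip_width: 0.0639
```

Emit:
{"fn": "drive_tool", "kwargs": {
  "commands": [
    [0.07,0.6,0.7,0,0,0],
    [0.07,0.6,0.7,0,0,0],
    [0.07,0.6,0.7,0,0,0],
    [0.07,0.6,0.7,0,0,0],
    [0.07,0.6,0.7,0,0,0],
    [0.07,0.6,0.7,0,0,0]
  ]
}}

```text
t: 2.25
tcp_pos: [0.498, 0.2494, 0.2001]
orientation: [0.506, 0.494, 0.506, -0.494]
wrist_force: [-0.7, -0.0, -0.6]
grip_width: 0.064
```

```bash
python3 - <<'E'
from h import *
import pickle
p,r=pose();i=camera_info("wrist");im=read_camera("wrist");print(p,r.as_matrix().round(3),np.abs(state()["qvel"]).max())
cv2.imwrite("pics/w1.png",im[:,:,::-1]);pickle.dump(i,open("w1.pkl","wb"))
u,v=proj("wrist",np.array([.5,.23,.067]),i);print(u,v)
for n in ["dimple","unit","reset_hole"]:
  for x in place_of(n,"wrist")[:2]: print(n,x["confidence"],x["at"][1]*640,x["at"][0]*480)
u,v=int(u),int(v);cv2.imwrite("pics/w1c.png",cv2.resize(im[max(0,v-75):v+75,max(0,u-100):u+100,::-1],(800,600),interpolation=2));print(max(0,v-75),max(0,u-100))
E
```

```text
[0.49800427 0.24940421 0.2000761 ] [[-0.     1.     0.025]
 [ 0.     0.025 -1.   ]
 [-1.    -0.    -0.   ]] 0.01048861948748273
325.38140656643174 252.55560686304415
dimple 0.8 327.168 252.0
unit 0.68 318.72 219.888
reset_hole 0.93 307.392 273.12
reset_hole 0.71 543.808 178.896
177 225
```

View pics/w1.png

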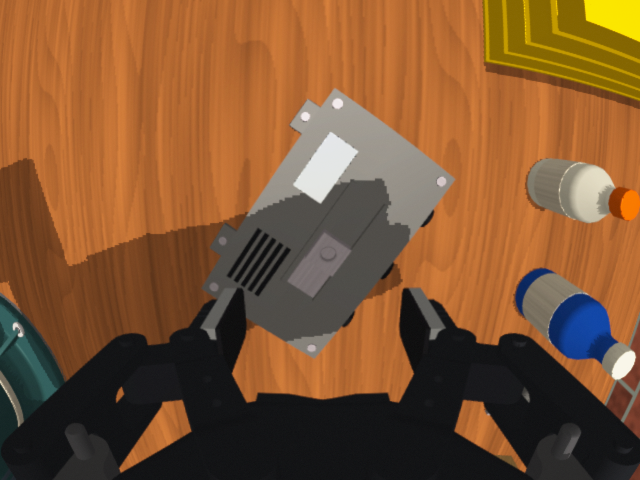

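View pics/w1c.png

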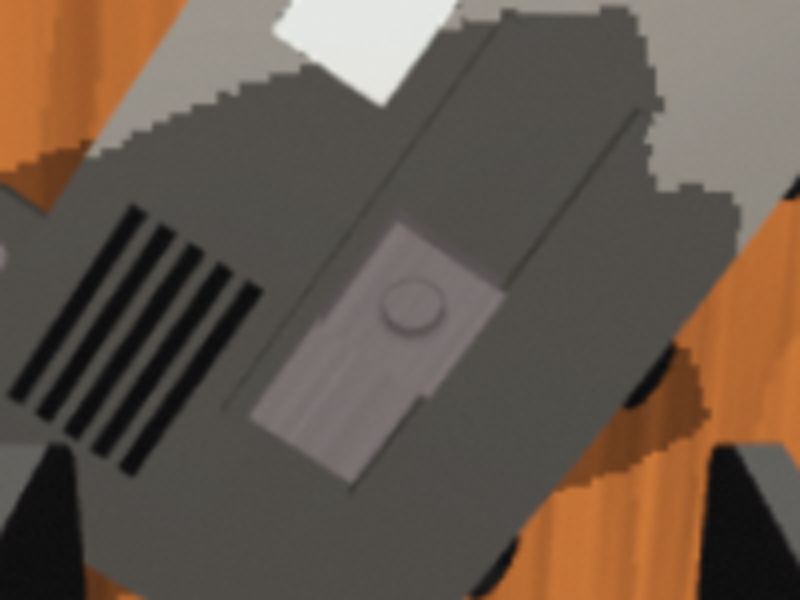

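The dimple mouth is at wrist px (328,253.5). The lid corners are at about (336,88), (455,178), (203,288) and (312,357).

```bash
python3 - <<'E'
from h import *
import pickle
i=pickle.load(open("w1.pkl","rb"))
d=onz("wrist",(328,253.5),.067,i);print("dimple w",d,"tri",tri([ray("wrist",(328,253.5),i),ray("top",(149.4,307.4)),ray("scene",(352.9,165))]))
C=np.array([onz("wrist",c,.055,i) for c in [(336,88),(455,178),(203,288),(312,357)]]);S=np.array([onz("wrist",c,.056,i) for c in [(337,103),(442,181),(213,287),(311,349)]])
print(C.round(4));print(S.round(4))
for M in (C,S):
    y=M[0]-M[2]+M[1]-M[3];print("yaw y-axis",np.degrees(np.arctan2(y[1],y[0])),np.linalg.norm(y)/2, "x",np.linalg.norm(M[1]-M[0]),np.degrees(np.arctan2(*(M[1]-M[0]+M[3]-M[2])[[1,0]])),"ctr",M.mean(0))
ls=[((400,222),(250,415)),((505,293),(350,487)),((505,12),(225,408)),((640,110),(505,285))]
for a,b in ls:
    z=.067 if a[0] in(400,) else .06
    P,Q=[onz("wrist",(225+u[0]/4,177+u[1]/4),z,i) for u in(a,b)];print(np.degrees(np.arctan2(*(P-Q)[[1,0]])))
th=np.radians(57.5);ey=np.array([np.cos(th),np.sin(th)]);ex=np.array([ey[1],-ey[0]])
for M in(C,S):
  c=M.mean(0)[:2];print("dimple in box",(d[:2]-c)@ex,(d[:2]-c)@ey,"hole",c+.01*ex-.035*ey)
E
```

```text
dimple w [0.5020644  0.22927917 0.067     ] tri (array([0.50209262, 0.2290325 , 0.06739559]), [np.float64(0.0003556149607940768), np.float64(0.0014108663107413198), np.float64(0.0012190190399842791)])
[[0.5048 0.3573 0.055 ]
 [0.6037 0.2916 0.055 ]
 [0.3945 0.1908 0.055 ]
 [0.4908 0.1255 0.055 ]]
[[0.5059 0.3454 0.056 ]
 [0.5922 0.2886 0.056 ]
 [0.4042 0.1926 0.056 ]
 [0.4898 0.1349 0.056 ]]
yaw y-axis 56.14611978720652 0.20033442990453462 x 0.11868821483321726 -33.883384042926494 ctr [0.49845872 0.2412945  0.055     ]
yaw y-axis 56.34228590978646 0.18412777504114558 x 0.10338565721314491 -33.69074745116124 ctr [0.49802268 0.24037789 0.056     ]
54.501441550281555
54.97472836564898
56.79769686940795
55.4406065084872
dimple in box 0.009496826625594012 -0.008196296801829619 hole [0.48808715 0.2064028 ]
dimple in box 0.009372087633134622 -0.007188951781068553 hole [0.48765111 0.20548619]
```

Emit:
{"fn": "drive_tool", "kwargs": {
  "commands": [
    [0,0,1,0,0,0],
    [0,0,1,0,0,0],
    [0,0,1,0,0,0]
  ]
}}

```text
t: 2.7
tcp_pos: [0.5008, 0.1284, 0.2002]
orientation: [0.507, 0.493, 0.507, -0.493]
wrist_force: [0.5, -0.7, -0.5]
grip_width: 0.064
```

Emit:
{"fn": "drive_tool", "kwargs": {
  "commands": [
    [0,0.1,1,0,0,0],
    [0,0.1,1,0,0,0],
    [0,0.1,1,0,0,0]
  ]
}}

```text
t: 2.95
tcp_pos: [0.5163, 0.008, 0.2004]
orientation: [0.507, 0.493, 0.506, -0.493]
wrist_force: [1.4, -0.7, 0.2]
grip_width: 0.064
```

Emit:
{"fn": "drive_tool", "kwargs": {
  "commands": [
    [0,0.1,1,0,0,0],
    [0,0.1,1,0,0,0],
    [0,0.1,1,0,0,0]
  ]
}}

```text
t: 3.2
tcp_pos: [0.5315, -0.1119, 0.2004]
orientation: [0.507, 0.494, 0.506, -0.493]
wrist_force: [0.9, 1.4, 0.5]
grip_width: 0.0638
```

Emit:
{"fn": "drive_tool", "kwargs": {
  "commands": [
    [0,0.1,1,0,0,0],
    [0,0.1,1,0,0,0],
    [0,0.1,1,0,0,0],
    [0,0.1,1,0,0,0],
    [0,0.1,1,0,0,0]
  ]
}}

```text
t: 3.62
tcp_pos: [0.5467, -0.2309, 0.1996]
orientation: [0.506, 0.494, 0.506, -0.494]
wrist_force: [-0.1, 0.3, 0.4]
grip_width: 0.0641
```

```bash
python3 - <<'E'
from h import *
p,r=pose();print(p,cmd([.5425,-.301,.2],RT))
E
```

```text
[ 0.54666696 -0.23091627  0.19964762] [-0.003, -0.049, 0.583, 0.001, -0.0, 0.0]
```

```bash
python3 - <<'E'
from h import *
import pickle
i=camera_info("wrist");im=read_camera("wrist");cv2.imwrite("pics/w2.png",im[:,:,::-1]);pickle.dump(i,open("w2.pkl","wb"))
print([proj("wrist",np.array(q),i).round(1) for q in([.543,-.301,.13],[.541,-.301,.06])])
E
```

```text
[array([315.7, 352.2]), array([314.7, 307.4])]
```

Emit:
{"fn": "drive_tool", "kwargs": {
  "commands": [
    [0,-0.05,0.5,0,0,0],
    [0,-0.05,0.5,0,0,0],
    [0,-0.05,0.5,0,0,0],
    [0,-0.05,0.5,0,0,0],
    [0,-0.05,0.5,0,0,0]
  ]
}}

```text
t: 4.08
tcp_pos: [0.5423, -0.2883, 0.2003]
orientation: [0.507, 0.493, 0.507, -0.493]
wrist_force: [0.1, -0.8, -0.1]
grip_width: 0.0638
```

```bash
python3 - <<'E'
from h import *
import pickle
i=camera_info("wrist");im=read_camera("wrist");cv2.imwrite("pics/w3.png",im[:,:,::-1]);pickle.dump(i,open("w3.pkl","wb"))
print(pose()[0],[proj("wrist",np.array(q),i).round(1) for q in([.543,-.301,.13],[.541,-.301,.06])])
E
```

```text
[ 0.54234537 -0.28829768  0.20036754] [array([324.3, 272.5]), array([321.3, 241.7])]
```

View pics/w2.png

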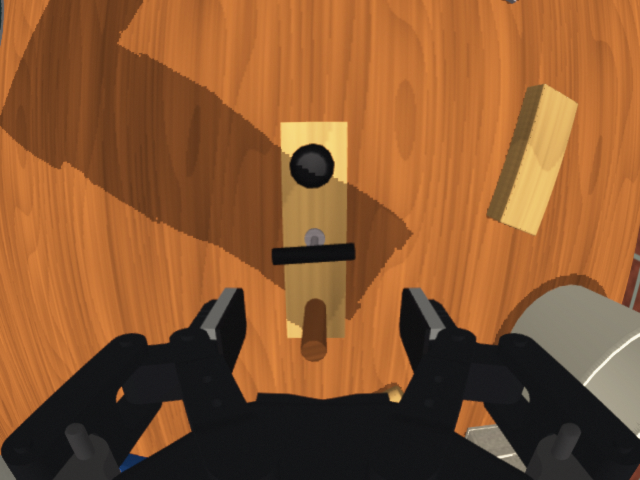

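View pics/w3.png

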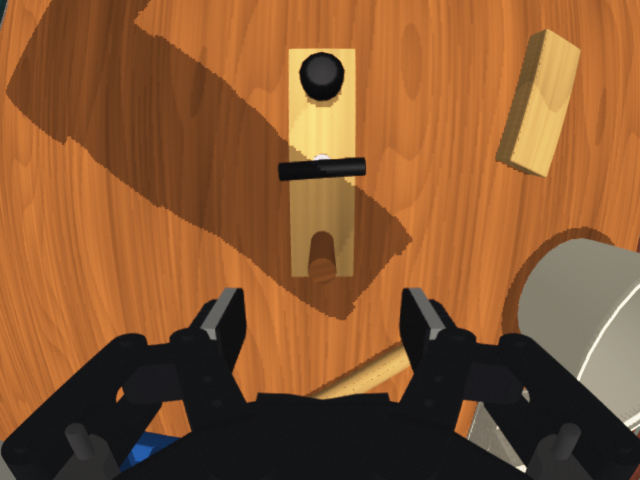

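The handle top is at w2 (314,348) and w3 (322.5,269), between the open fingers. The tee key and screwdriver are clear, up in the image.

```bash
python3 - <<'E'
from h import *
import pickle
a=pickle.load(open("w2.pkl","rb"));b=pickle.load(open("w3.pkl","rb"))
print(tri([ray("wrist",(314,348),a),ray("wrist",(322.5,269),b)]))
print(onz("wrist",(314,348),.13,a),onz("wrist",(322.5,269),.13,b))
for q in [(289,49),(355,49),(291,276),(354,276)]: print(onz("wrist",q,.06,b))
print(cmd([.5415,-.3005,.077],RT))
E
```

```text
(array([ 0.54183386, -0.3001957 ,  0.12599781]), [np.float64(4.860466728295609e-05), np.float64(4.860466728309126e-05)])
[ 0.54183199 -0.29768477  0.13      ] [ 0.5418415  -0.29875638  0.13      ]
[ 0.51258346 -0.15070628  0.06      ]
[ 0.56243043 -0.14938602  0.06      ]
[ 0.51694216 -0.33086186  0.06      ]
[ 0.568501   -0.32948539  0.06      ]
[1.028, -0.01, 0.102, 0.002, -0.0, -0.0]
```

Emit:
{"fn": "drive_tool", "kwargs": {
  "commands": [
    [0.25,-0.005,0.1,0,0,0],
    [0.5,-0.005,0.1,0,0,0],
    [0.7,-0.005,0.1,0,0,0],
    [0.85,-0.005,0.1,0,0,0],
    [1,-0.005,0.1,0,0,0],
    [1,-0.005,0.1,0,0,0],
    [1,-0.005,0.1,0,0,0]
  ]
}}

```text
t: 4.72
tcp_pos: [0.5417, -0.3007, 0.0802]
orientation: [0.506, 0.493, 0.507, -0.493]
wrist_force: [0.6, -0.5, 0.5]
grip_width: 0.0638
```

Emit:
{"fn": "drive_tool", "kwargs": {
  "commands": [
    [0,0,0,0,0,0],
    [0,0,0,0,0,0],
    [0,0,0,0,0,0],
    [0,0,0,0,0,0],
    [0,0,0,0,0,0],
    [0,0,0,0,0,0],
    [0,0,0,0,0,0],
    [0,0,0,0,0,0]
  ],
  "hand": 1,
  "newtons": 50
}}

```text
t: 5.38
tcp_pos: [0.5423, -0.3022, 0.0811]
orientation: [0.507, 0.494, 0.506, -0.493]
wrist_force: [-1.3, 1.2, 6.7]
grip_width: 0.0171
```

```bash
python3 - <<'E'
from h import *
im=read_camera("wrist");cv2.imwrite("pics/w4.png",im[:,:,::-1]);s=state();print(s["tcp_pos"],s["grip_width"],s["wrist_force"],s["wrist_torque"],s["q"])
E
```

```text
[ 0.54225979 -0.30224983  0.08106475] 0.0169886948124082 [-0.11934006  2.21199571  7.05570621] [0.28742242 0.12110542 0.02263425] [-6.39768908e-01  5.01336591e-01 -8.90181162e-02  9.78912125e-01
  2.08562787e-04  9.05585302e-01]
```

View pics/w4.png

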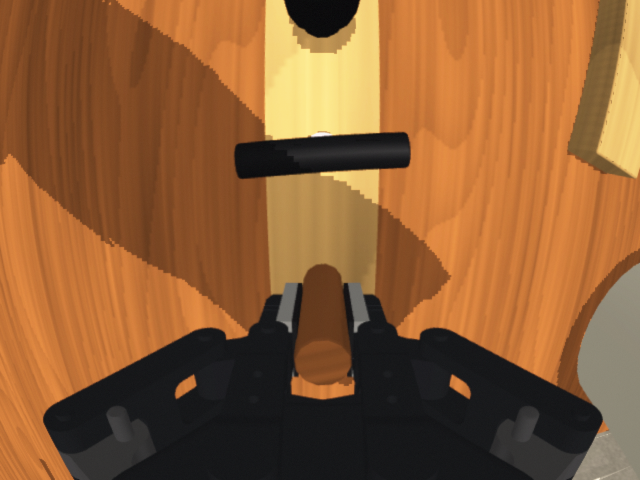

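Emit:
{"fn": "drive_tool", "kwargs": {
  "commands": [
    [-0.1,0,0,0,0,0],
    [-0.2,0,0,0,0,0],
    [-0.35,0,0,0,0,0],
    [-0.5,0,0,0,0,0],
    [-0.65,0,0,0,0,0],
    [-0.8,0,0,0,0,0],
    [-0.9,0,0,0,0,0],
    [-1,0,0,0,0,0]
  ]
}}

```text
t: 6.1
tcp_pos: [0.5419, -0.3021, 0.2014]
orientation: [0.507, 0.494, 0.506, -0.494]
wrist_force: [-0.1, -0.2, -0.3]
grip_width: 0.0173
```

Emit:
{"fn": "drive_tool", "kwargs": {
  "commands": [
    [-0.15,0,0,0,0,0],
    [-0.3,0,0,0,0,0],
    [-0.4,0,0,0,0,0],
    [-0.4,0,0,0,0,0],
    [-0.4,0,0,0,0,0]
  ]
}}

```text
t: 6.52
tcp_pos: [0.542, -0.3022, 0.2483]
orientation: [0.507, 0.494, 0.506, -0.494]
wrist_force: [1.0, 0.3, -0.6]
grip_width: 0.0167
```

```bash
python3 - <<'E'
from h import *
import pickle
i=camera_info("wrist");im=read_camera("wrist");cv2.imwrite("pics/w5.png",im[:,:,::-1]);pickle.dump(i,open("w5.pkl","wb"));s=state();print(s["tcp_pos"],s["grip_width"],s["wrist_force"])
im=read_camera("scene");cv2.imwrite("pics/s5.png",im[:,:,::-1])
E
```

```text
[ 0.5417482  -0.3019919   0.24752662] 0.016739309079465067 [ 0.00735559  0.32313449 -0.21913787]
```

View pics/w5.png

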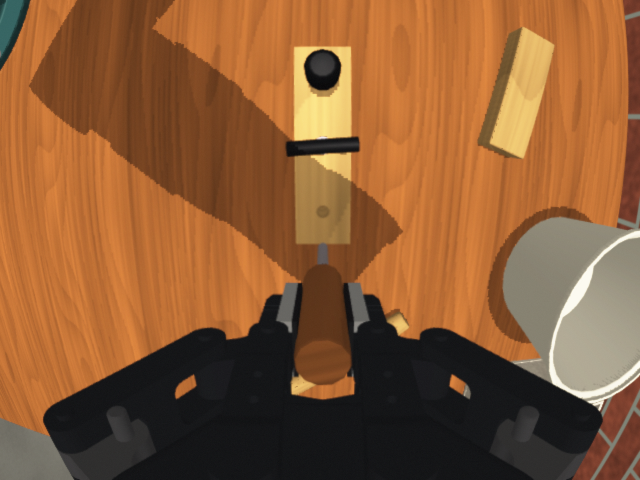

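View pics/s5.png

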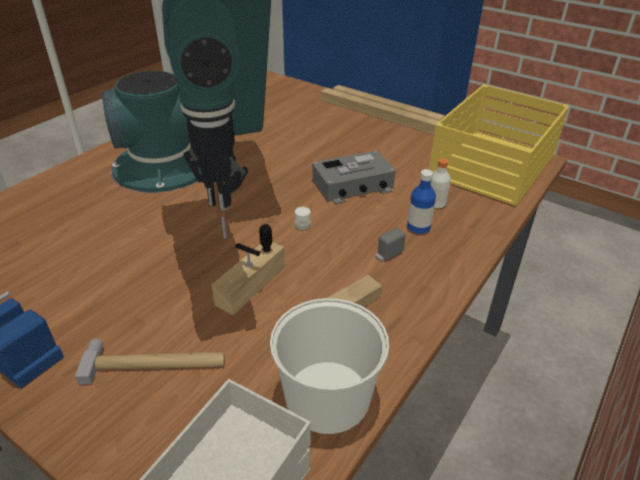

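The tool is out, with its tip at scene (225,239) and wrist (323,244).

```bash
python3 - <<'E'
from h import *
import pickle
a=cv2.imread("pics/w5.png")[225:300,285:360];b=cv2.imread("pics/s5.png")[190:250,195:255]
cv2.imwrite("pics/d.png",cv2.hconcat([cv2.resize(a,(400,400),interpolation=2),cv2.resize(b,(400,400),interpolation=2)]))
E
```

```text
(no output)
```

View pics/d.png

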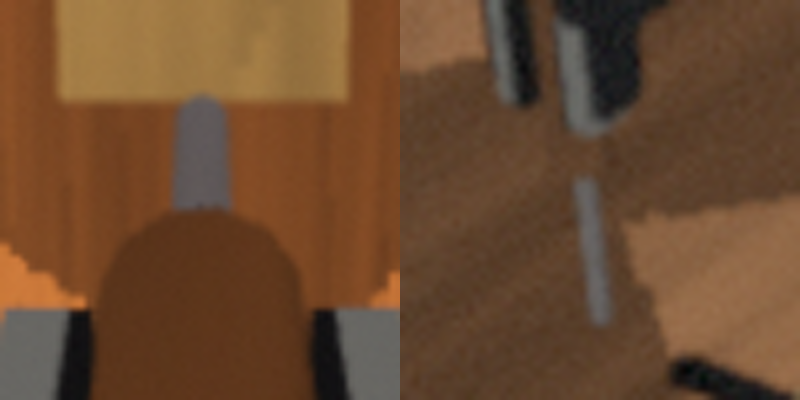

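```bash
python3 - <<'E'
from h import *
import pickle
i=pickle.load(open("w5.pkl","rb"));p,r=pose()
P=onz("wrist",(323.1,242.8),.172,i)
print("wrist pt",P,P-[0,.003,0]-p, "scene",onz("scene",(225,238.5),.172)-p, tri([ray("wrist",(323.1,242.8),i),ray("scene",(225,238.7))])[0]-p)
print(cmd([.5021,.2292,.22],RT))
E
```

```text
wrist pt [ 0.54159456 -0.29769743  0.172     ] [ 2.12723408e-05  1.16124119e-03 -7.51698628e-02] scene [ 0.00042808  0.0007796  -0.07516986] [-0.00062506  0.0028814  -0.07758997]
[0.23, -0.216, -4.432, 0.002, -0.0, 0.0]
```

Emit:
{"fn": "drive_tool", "kwargs": {
  "commands": [
    [0,-0.05,-1,0,0,0],
    [0,-0.05,-1,0,0,0],
    [0,-0.05,-1,0,0,0],
    [0,-0.05,-1,0,0,0]
  ]
}}

```text
t: 6.95
tcp_pos: [0.5315, -0.1769, 0.2478]
orientation: [0.506, 0.493, 0.508, -0.493]
wrist_force: [-0.1, 0.8, -0.3]
grip_width: 0.0167
```

Emit:
{"fn": "drive_tool", "kwargs": {
  "commands": [
    [0,-0.05,-1,0,0,0],
    [0,-0.05,-1,0,0,0],
    [0,-0.05,-1,0,0,0],
    [0,-0.05,-1,0,0,0]
  ]
}}

```text
t: 7.28
tcp_pos: [0.5224, -0.0573, 0.2476]
orientation: [0.507, 0.493, 0.508, -0.492]
wrist_force: [0.8, -0.8, 0.2]
grip_width: 0.0171
```

Emit:
{"fn": "drive_tool", "kwargs": {
  "commands": [
    [0,-0.05,-1,0,0,0],
    [0,-0.05,-1,0,0,0],
    [0,-0.05,-1,0,0,0],
    [0,-0.05,-1,0,0,0]
  ]
}}

```text
t: 7.62
tcp_pos: [0.5134, 0.0623, 0.2474]
orientation: [0.507, 0.493, 0.508, -0.492]
wrist_force: [0.1, -0.1, 0.0]
grip_width: 0.0171
```

Emit:
{"fn": "drive_tool", "kwargs": {
  "commands": [
    [0,-0.05,-0.7,0,0,0],
    [0.1,-0.05,-1,0,0,0],
    [0.2,-0.05,-1,0,0,0],
    [0.3,-0.05,-1,0,0,0],
    [0.3,-0.05,-1,0,0,0],
    [0.3,-0.05,-1,0,0,0]
  ]
}}

```text
t: 8.12
tcp_pos: [0.505, 0.177, 0.2114]
orientation: [0.506, 0.493, 0.507, -0.494]
wrist_force: [0.7, -0.3, 0.5]
grip_width: 0.0166
```

```bash
python3 - <<'E'
from h import *
print(pose()[0],cmd([.502,.228,.180],RT))
E
```

```text
[0.50504956 0.17699411 0.21140835] [0.262, -0.014, -0.426, 0.002, 0.0, 0.001]
```

Emit:
{"fn": "drive_tool", "kwargs": {
  "commands": [
    [0.05,-0.015,-0.15,0,0,0],
    [0.15,-0.015,-0.3,0,0,0],
    [0.26,-0.015,-0.425,0,0,0],
    [0.26,-0.015,-0.425,0,0,0],
    [0.26,-0.015,-0.425,0,0,0],
    [0.26,-0.015,-0.425,0,0,0]
  ]
}}

```text
t: 8.62
tcp_pos: [0.5031, 0.2271, 0.1818]
orientation: [0.506, 0.494, 0.506, -0.494]
wrist_force: [-0.2, -0.5, 0.4]
grip_width: 0.0168
```

```bash
cat >> h.py <<'E'
import pickle
def snap(n,box=None,cam="wrist"):
    i=camera_info(cam);im=read_camera(cam);pickle.dump(i,open(n+".pkl","wb"));cv2.imwrite(f"pics/{n}.png",im[:,:,::-1])
    if box:
        x,y,w=box;cv2.imwrite(f"pics/{n}c.png",cv2.resize(im[y:y+w*3//4,x:x+w,::-1],(800,600),interpolation=2))
    p,r=pose();s=state();print(p.round(4),"f",np.round(s["wrist_force"],2),"w",s["grip_width"].round(4),"t",s["t"]);return i
E
python3 - <<'E'
from h import *
i=snap("w6",(240,190,160))
for q in ([.5021,.2292,.067],[.4871,.2063,.055],[.5194,.2546,.067],pose()[0]+[0,.001,-.0755]): print(proj("wrist",np.array(q),i))
E
```

```text
Traceback (most recent call last):
  File "h.py", line 36, in snap
    p,r=pose();s=state();print(p.round(4),"f",np.round(s["wrist_force"],2),"w",s["grip_width"].round(4),"t",s["t"]);return i
                                                                               ^^^^^^^^^^^^^^^^^^^^^
AttributeError: 'float' object has no attribute 'round'
```

View pics/w6c.png

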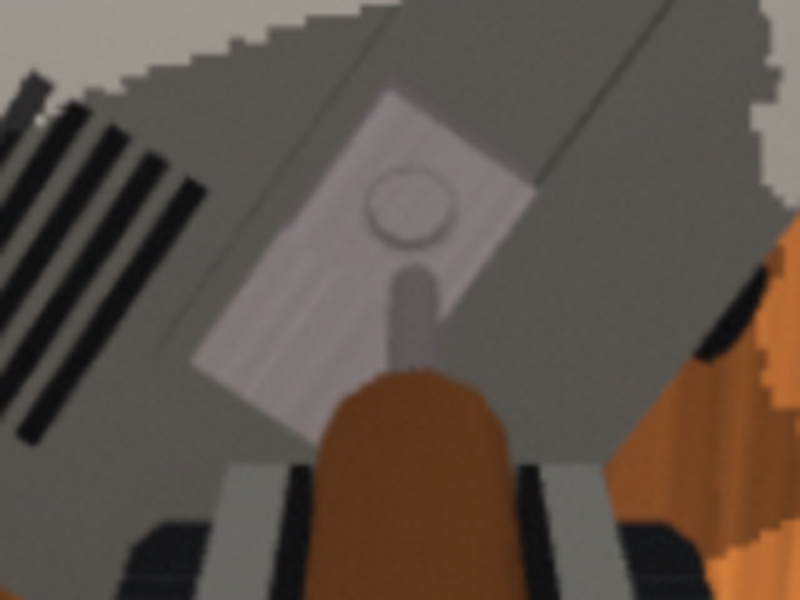

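The dimple is at wrist (322,231.2) and the tip's near edge at (322.6,243).

```bash
sed -i 's/s\["grip_width"\].round(4)/round(float(s["grip_width"]),4)/' h.py; python3 - <<'E'
from h import *
i=pickle.load(open("w6.pkl","rb"));p,r=pose()
print(p,"dimple",onz("wrist",(322,231.2),.067,i))
for dz in(.0745,.0755,.0765): print("tip",onz("wrist",(322.6,243),p[2]-dz,i)-[0,.003,0]-p)
print([onz("wrist",(240+a/5,190+b/5),.067,i).round(4) for a,b in((391,90),(536,190))])
for q in ([.5021,.2292,.067],[.4871,.2063,.055],[.5194,.2546,.067],pose()[0]+[0,.001,-.0755]): print(proj("wrist",np.array(q),i))
E
```

```text
[0.50317232 0.22709287 0.18183601] dimple [0.50206689 0.22929729 0.067     ]
tip [-0.00080304  0.00188281 -0.0745    ]
tip [-0.00079456  0.00159883 -0.0755    ]
tip [-0.00078608  0.00131484 -0.0765    ]
[array([0.499 , 0.2461, 0.067 ]), array([0.5201, 0.2321, 0.067 ])]
[322.04292392 231.33272713]
[301.71911523 256.11472699]
[347.51612299 196.90508638]
[323.74796516 248.65336151]
```

Emit:
{"fn": "drive_tool", "kwargs": {
  "commands": [
    [0.06,-0.004,-0.007,0,0,0],
    [0.12,-0.004,-0.007,0,0,0],
    [0.18,-0.004,-0.007,0,0,0],
    [0.22,-0.004,-0.007,0,0,0],
    [0.25,-0.004,-0.007,0,0,0],
    [0.26,-0.004,-0.007,0,0,0],
    [0.26,-0.004,-0.007,0,0,0]
  ]
}}

```text
t: 9.25
tcp_pos: [0.5019, 0.2289, 0.1493]
orientation: [0.506, 0.493, 0.506, -0.494]
wrist_force: [-0.6, -0.0, 0.0]
grip_width: 0.0165
```

```bash
python3 - <<'E'
from h import *
i=snap("w7",(260,170,120))
E
```

```text
[0.502  0.229  0.1497] f [ 0.3  -0.24 -0.67] w 0.0167 t 9.3
```

View pics/w7c.png

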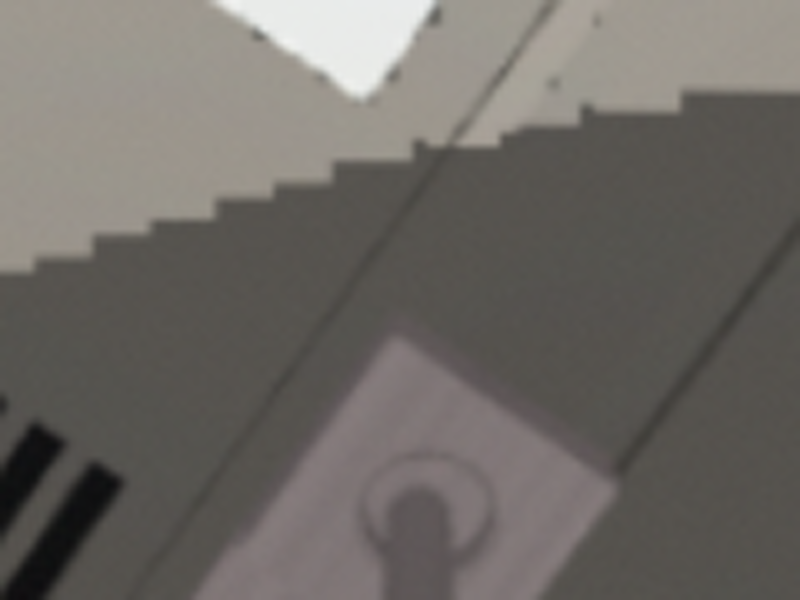

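Here the dimple centre is at (324.0,246.1) and the tip's near edge at (323.0,242.8).

```bash
python3 - <<'E'
from h import *
i=pickle.load(open("w7.pkl","rb"));p,r=pose()
print(p,"dimple",onz("wrist",(324,246.1),.067,i))
for dz in(.0755,): t=onz("wrist",(323,242.8),p[2]-dz,i)-[0,.003,0];print("tip",t,t-p)
E
```

```text
[0.50203286 0.22899793 0.14965957] dimple [0.50203631 0.22958388 0.067     ]
tip [0.50128573 0.23076981 0.07415957] [-0.00074713  0.00177187 -0.0755    ]
```

Emit:
{"fn": "drive_tool", "kwargs": {
  "commands": [
    [0,0.006,0.01,0,0,0],
    [0.02,0.006,0.01,0,0,0],
    [0.04,0.006,0.01,0,0,0],
    [0.06,0.006,0.01,0,0,0],
    [0.08,0.006,0.01,0,0,0],
    [0.095,0.006,0.01,0,0,0],
    [0.095,0.006,0.01,0,0,0]
  ]
}}

```text
t: 9.88
tcp_pos: [0.5026, 0.2278, 0.1378]
orientation: [0.506, 0.493, 0.506, -0.494]
wrist_force: [0.7, 1.0, -0.2]
grip_width: 0.0169
```

```bash
python3 - <<'E'
from h import *
i=snap("w8",(260,190,120))
th=np.radians(56.2);p,r=pose();t=p+.034*np.array([np.cos(th),np.sin(th),0]);print(cmd(t))
E
```

```text
[0.5027 0.2278 0.1381] f [-0.6  -0.59  0.04] w 0.0164 t 9.9333
[-0.0, 0.164, -0.231, 0.0, 0.0, 0.0]
```

View pics/w8c.png

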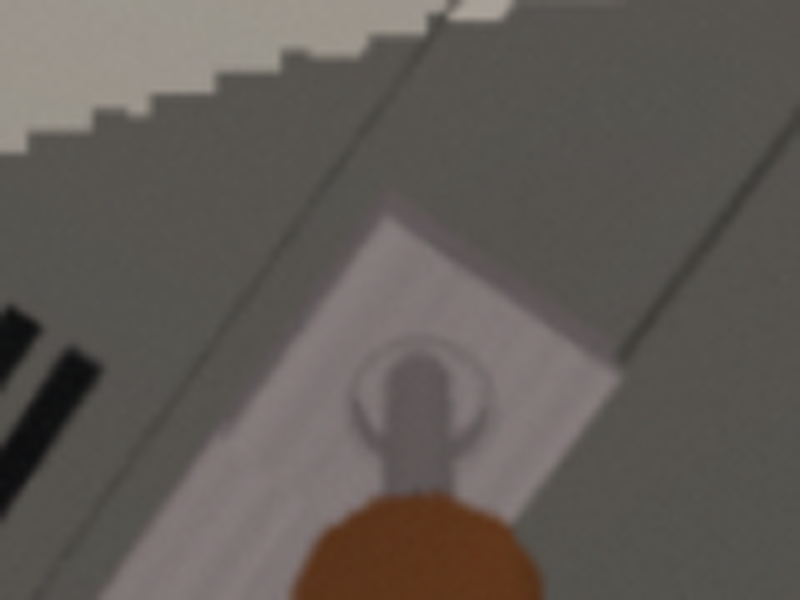

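The tip is inside the dimple. Now a slow push along box +y at about 2 mm per row, or 2.5 cm/s.

Emit:
{"fn": "drive_tool", "kwargs": {
  "commands": [
    [0,0.01,-0.014,0,0,0],
    [0,0.02,-0.028,0,0,0],
    [0,0.03,-0.042,0,0,0],
    [0,0.04,-0.056,0,0,0],
    [0,0.05,-0.07,0,0,0],
    [0,0.06,-0.084,0,0,0],
    [0,0.07,-0.098,0,0,0],
    [0,0.08,-0.112,0,0,0]
  ]
}}

```text
t: 10.6
tcp_pos: [0.5121, 0.2417, 0.1383]
orientation: [0.506, 0.494, 0.506, -0.494]
wrist_force: [-0.9, -0.7, -0.9]
grip_width: 0.017
```

```bash
python3 - <<'E'
from h import *
i=snap("w9",(260,190,120))
E
```

```text
[0.5123 0.2419 0.1383] f [-0.42 -1.03  0.25] w 0.0168 t 10.65
```

View pics/w9c.png

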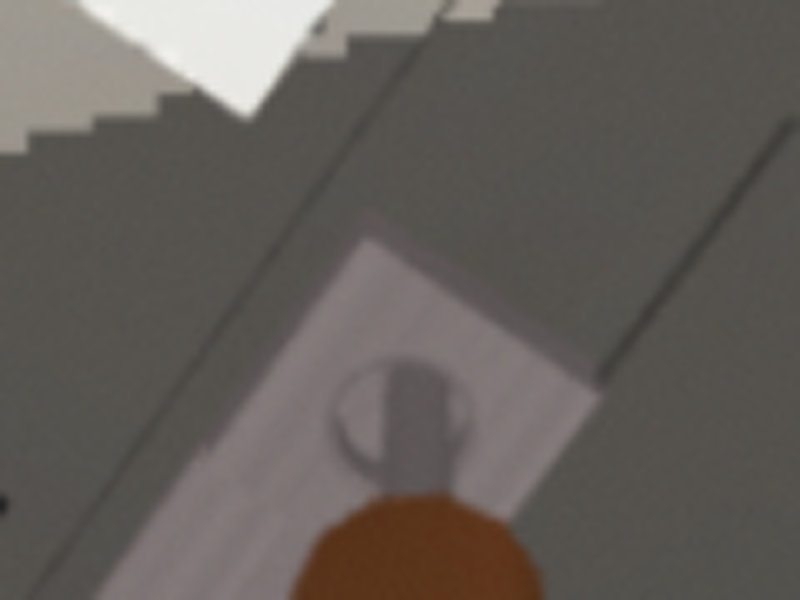

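The shutter follows, with the tip on the +y side of the dimple.

Emit:
{"fn": "drive_tool", "kwargs": {
  "commands": [
    [0,0.01,-0.014,0,0,0],
    [0,0.02,-0.028,0,0,0],
    [0,0.03,-0.042,0,0,0],
    [0,0.04,-0.056,0,0,0],
    [0,0.05,-0.07,0,0,0],
    [0,0.06,-0.084,0,0,0],
    [0,0.07,-0.098,0,0,0],
    [0,0.08,-0.112,0,0,0]
  ]
}}

```text
t: 11.32
tcp_pos: [0.5214, 0.2553, 0.1383]
orientation: [0.506, 0.494, 0.506, -0.494]
wrist_force: [-1.1, -0.7, -0.1]
grip_width: 0.017
```

```bash
python3 - <<'E'
from h import *
i=snap("w10",(260,190,120))
for q in ([.4871,.2063,.055],[.5194,.2546,.067]): print(proj("wrist",np.array(q),i))
E
```

```text
[0.5216 0.2556 0.1383] f [-1.33 -0.19  0.46] w 0.017 t 11.3667
[271.63009354 314.07425184]
[320.40230192 253.36115089]
```

View pics/w10.png

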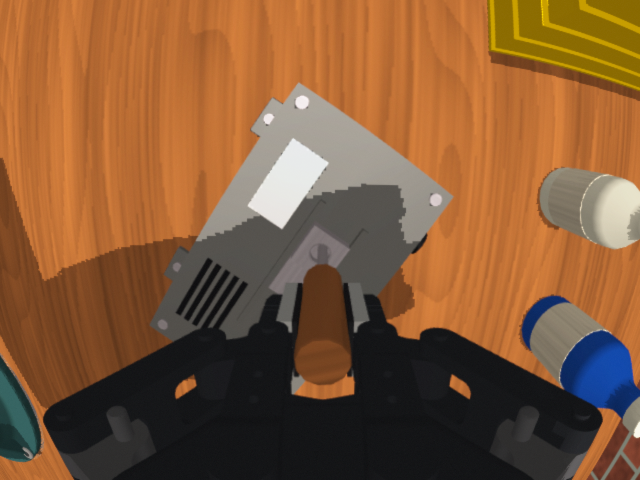

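View pics/w10c.png

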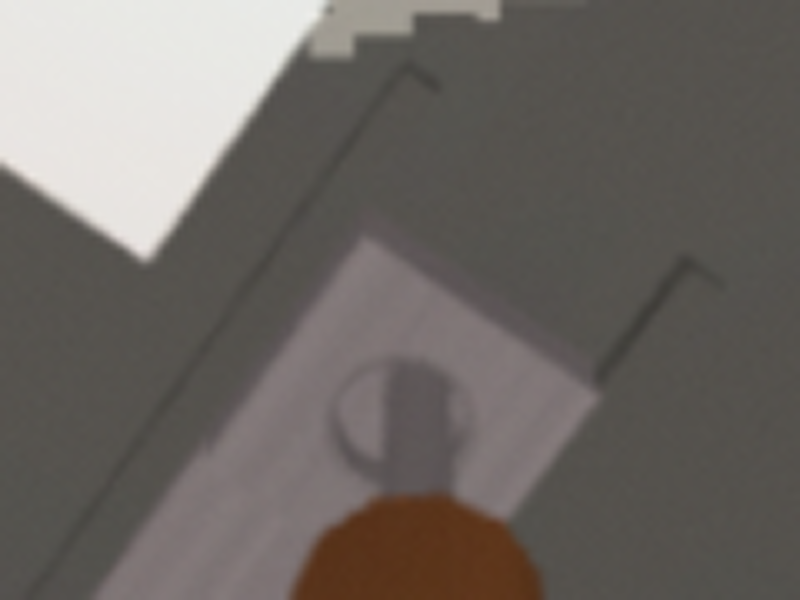

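Emit:
{"fn": "drive_tool", "kwargs": {
  "commands": [
    [0,0.006,-0.008,0,0,0],
    [0,0.012,-0.016,0,0,0]
  ]
}}

```text
t: 11.53
tcp_pos: [0.5223, 0.2568, 0.1381]
orientation: [0.506, 0.493, 0.506, -0.494]
wrist_force: [-4.4, -4.8, 1.8]
grip_width: 0.0166
```

Emit:
{"fn": "drive_tool", "kwargs": {
  "commands": [
    [0,0.005,-0.007,0,0,0],
    [0,0.005,-0.007,0,0,0]
  ]
}}

```text
t: 11.7
tcp_pos: [0.5225, 0.2574, 0.138]
orientation: [0.506, 0.493, 0.506, -0.494]
wrist_force: [-4.8, -5.6, 2.4]
grip_width: 0.0172
```

```bash
python3 - <<'E'
from h import *
i=snap("w11",(260,190,120))
E
```

```text
[0.5226 0.2573 0.1381] f [-4.73 -5.19  1.82] w 0.0168 t 11.75
```

View pics/w11c.png

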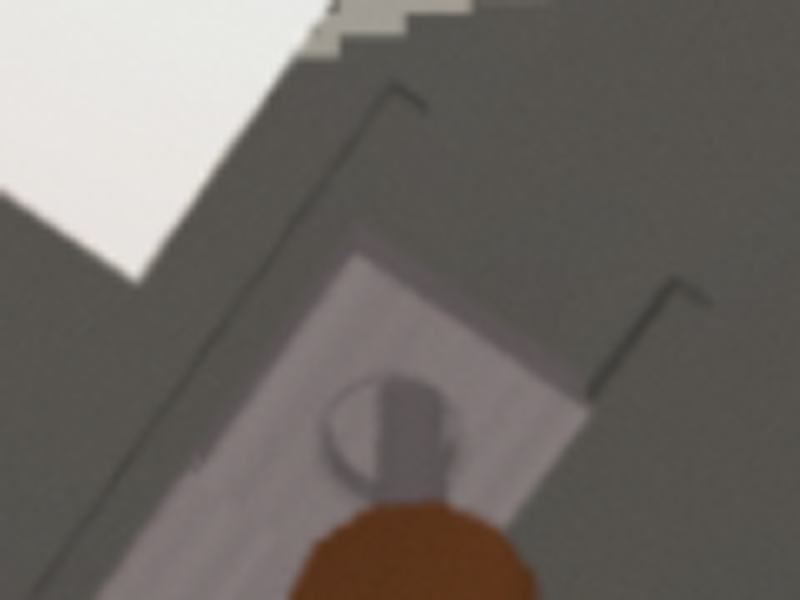

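Wrist force is about 7 N along the push and the arm has stopped advancing, so the shutter is on its stop. Back off to centre in the dimple, lift and look.

Emit:
{"fn": "drive_tool", "kwargs": {
  "commands": [
    [0,-0.006,0.008,0,0,0],
    [0,-0.015,0.021,0,0,0],
    [0,-0.015,0.021,0,0,0],
    [-0.05,-0.015,0.021,0,0,0],
    [-0.1,-0.015,0.021,0,0,0],
    [-0.2,-0.015,0.021,0,0,0],
    [-0.3,-0.015,0.021,0,0,0],
    [-0.3,-0.015,0.021,0,0,0]
  ]
}}

```text
t: 12.42
tcp_pos: [0.5227, 0.2559, 0.1769]
orientation: [0.507, 0.495, 0.506, -0.492]
wrist_force: [0.7, -0.4, 0.6]
grip_width: 0.0168
```

```bash
python3 - <<'E'
from h import *
i=snap("w12",(240,190,120))
th=np.radians(56.2);print(cmd(pose()[0]-.058*np.array([np.cos(th),np.sin(th),0])))
E
```

```text
[0.5224 0.2558 0.1756] f [ 0.66 -0.24 -0.81] w 0.0169 t 12.4667
[-0.001, -0.279, 0.395, 0.0, 0.0, 0.0]
```

View pics/w12.png

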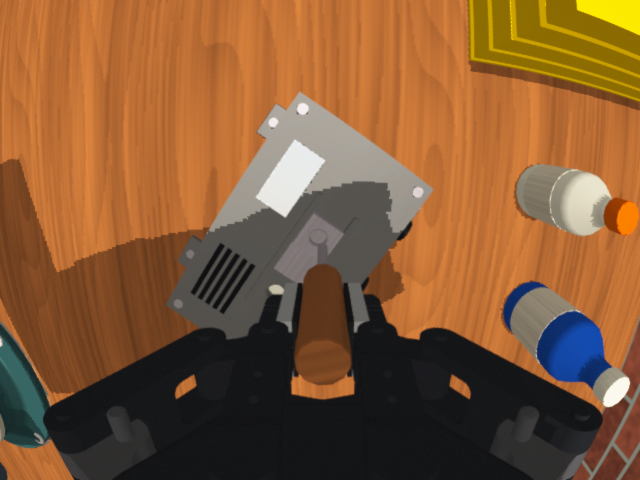

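View pics/w12c.png

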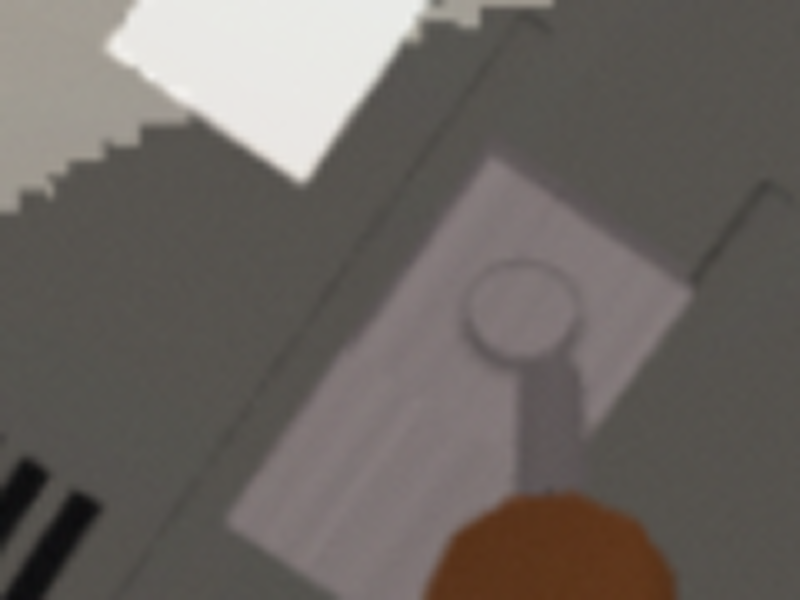

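The white button shows in the uncovered hole at (277,290). The dimple is at (318.3,236.5) and the tip at (322.2,243.3).

```bash
python3 - <<'E'
from h import *
i=pickle.load(open("w12.pkl","rb"));p,r=pose()
d=onz("wrist",(318.3,236.5),.067,i);th=np.radians(56.2);e=np.array([np.cos(th),np.sin(th),0])
print(p,"dimple",d,"moved",np.linalg.norm(d[:2]-[.5020,.2293]),"dir",np.degrees(np.arctan2(d[1]-.2293,d[0]-.5020)),"hole est",d-.058*e,"hole px",onz("wrist",(277,290),.055,i),onz("wrist",(277,290),.041,i))
t=onz("wrist",(322.2,243.3),p[2]-.0755,i)-[0,.003,0];print("tip",t,t-p)
print(cmd(np.array([.4873+.0006,.2063-.0017,.176]),RT), cmd(p,RT))
E
```

```text
[0.52238353 0.25577829 0.17564065] dimple [0.51942429 0.25558385 0.067     ] moved 0.03153484953758808 dir 56.458514857530695 hole est [0.48715914 0.20738676 0.067     ] hole px [0.48823216 0.20862704 0.055     ] [0.48657715 0.20262328 0.041     ]
tip [0.52195357 0.25705582 0.10014065] [-0.00042996  0.00127753 -0.0755    ]
[-0.004, -0.298, 0.419, 0.002, -0.0, -0.001] [0.0, 0.0, 0.0, 0.002, -0.0, -0.001]
```

Emit:
{"fn": "drive_tool", "kwargs": {
  "commands": [
    [0,-0.08,0.11,0,0,0],
    [0,-0.16,0.22,0,0,0],
    [0,-0.24,0.33,0,0,0],
    [0,-0.295,0.415,0,0,0],
    [0,-0.295,0.415,0,0,0],
    [0,-0.295,0.415,0,0,0]
  ]
}}

```text
t: 12.97
tcp_pos: [0.4875, 0.2046, 0.1743]
orientation: [0.506, 0.494, 0.506, -0.494]
wrist_force: [-1.1, -0.0, 0.9]
grip_width: 0.0164
```

```bash
python3 - <<'E'
from h import *
i=snap("w13",(260,190,120))
print(proj("wrist",np.array([.4872,.207,.055]),i))
E
```

```text
[0.4878 0.2049 0.1743] f [-0.29  0.54 -1.03] w 0.017 t 13.0167
[323.05785856 229.50444597]
```

View pics/w13c.png

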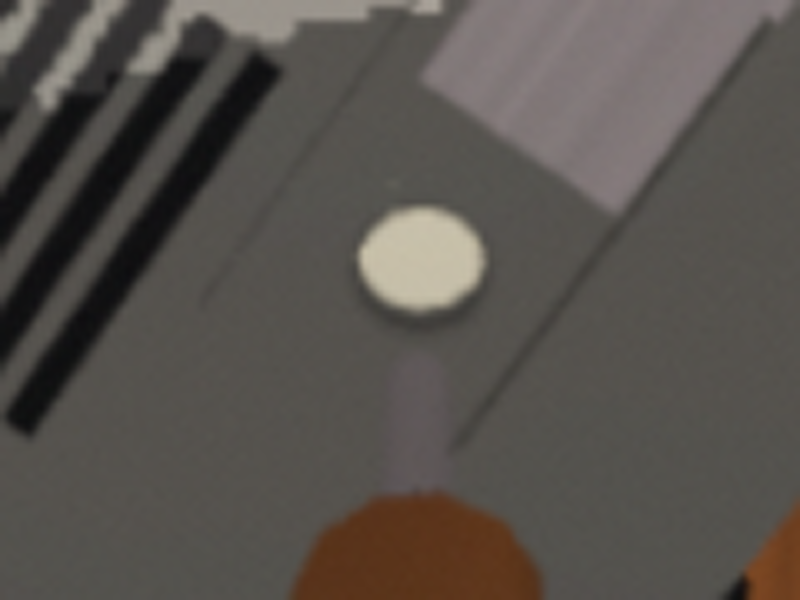

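The hole centre is at (323.2,229.8) and its prediction was (323.1,229.5). The tip is aligned to within 1 mm.

Emit:
{"fn": "drive_tool", "kwargs": {
  "commands": [
    [0.08,0,-0.006,0,0,0],
    [0.16,0,-0.006,0,0,0],
    [0.24,0,-0.006,0,0,0],
    [0.32,0,-0.006,0,0,0],
    [0.37,0,-0.006,0,0,0],
    [0.42,0,-0.006,0,0,0],
    [0.45,0,-0.006,0,0,0],
    [0.45,0,-0.006,0,0,0]
  ]
}}

```text
t: 13.68
tcp_pos: [0.4871, 0.2054, 0.1195]
orientation: [0.506, 0.493, 0.506, -0.494]
wrist_force: [0.6, 0.4, -0.7]
grip_width: 0.0169
```

```bash
python3 - <<'E'
from h import *
i=snap("w14",(260,190,120))
E
```

```text
[0.4873 0.2054 0.1201] f [ 1.04 -0.71  0.35] w 0.0163 t 13.7333
```

View pics/w14c.png

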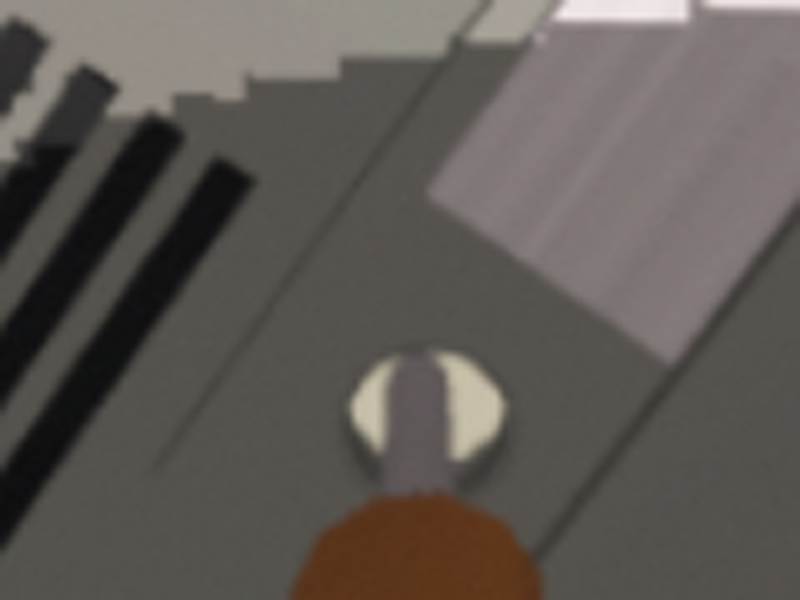

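```bash
python3 - <<'E'
from h import *
i=pickle.load(open("w14.pkl","rb"));p,r=pose()
print("hole",onz("wrist",(324.05,252.85),.055,i),"tip",onz("wrist",(322.7,242.8),p[2]-.0755,i)-[0,.003,0])
E
```

```text
hole [0.48715413 0.20710309 0.055     ] tip [0.48628126 0.2072502  0.04456331]
```

Centred in y; I'll shift 0.8 mm in x and press down gently.

Emit:
{"fn": "drive_tool", "kwargs": {
  "commands": [
    [0.01,0.007,0,0,0,0],
    [0.03,0.007,0,0,0,0],
    [0.045,0.007,0,0,0,0],
    [0.06,0.007,0,0,0,0],
    [0.07,0.007,0,0,0,0],
    [0.07,0.007,0,0,0,0]
  ]
}}

```text
t: 14.23
tcp_pos: [0.4885, 0.2055, 0.112]
orientation: [0.506, 0.494, 0.506, -0.493]
wrist_force: [1.3, 0.6, 2.6]
grip_width: 0.0171
```

Emit:
{"fn": "drive_tool", "kwargs": {
  "commands": [
    [0.01,0,0,0,0,0],
    [0.02,0,0,0,0,0],
    [0.03,0,0,0,0,0],
    [0.03,0,0,0,0,0]
  ]
}}

```text
t: 14.57
tcp_pos: [0.4886, 0.2056, 0.1087]
orientation: [0.507, 0.494, 0.506, -0.493]
wrist_force: [0.7, -0.3, 10.8]
grip_width: 0.0167
```

Emit:
{"fn": "drive_tool", "kwargs": {
  "commands": [
    [0.005,0,0,0,0,0],
    [0.01,0,0,0,0,0],
    [0.01,0,0,0,0,0]
  ]
}}

```text
t: 14.82
tcp_pos: [0.4889, 0.2057, 0.1082]
orientation: [0.507, 0.494, 0.506, -0.493]
wrist_force: [-2.4, -0.8, 20.4]
grip_width: 0.0166
```

The button is on its stop (force rose from 10.8 to 20 N over the last 1.2 mm). I'll ease back about 0.8 mm and hold.

Emit:
{"fn": "drive_tool", "kwargs": {
  "commands": [
    [-0.007,0,0,0,0,0],
    [-0.007,0,0,0,0,0],
    [-0.007,0,0,0,0,0],
    [-0.007,0,0,0,0,0],
    [-0.007,0,0,0,0,0],
    [-0.007,0,0,0,0,0],
    [-0.007,0,0,0,0,0],
    [-0.007,0,0,0,0,0]
  ]
}}

```text
t: 15.48
tcp_pos: [0.4887, 0.2056, 0.1086]
orientation: [0.507, 0.494, 0.506, -0.493]
wrist_force: [0.0, -0.2, 13.5]
grip_width: 0.0169
```

```bash
python3 - <<'E'
from h import *
i=snap("w15",(260,190,120));snap("s15",(300,100,120),"scene");snap("t15",(90,250,120),"top")
for _ in range(4): read_camera("top");print(state()["wrist_force"].round(2) if hasattr(state()["wrist_force"],"round") else state()["wrist_force"], pose()[0])
E
```

```text
[0.4887 0.2056 0.1086] f [-0.18  0.19 12.75] w 0.0168 t 15.5333
[0.4887 0.2056 0.1086] f [ 0.69  0.4  12.1 ] w 0.0169 t 15.5833
[0.4887 0.2056 0.1086] f [ 1.17 -0.2  13.59] w 0.0167 t 15.6333
[ 0.23  0.88 13.26] [0.48867227 0.20560811 0.10857103]
[ 0.17 -0.67 13.79] [0.48867408 0.20560558 0.10857657]
[ 1.03  0.44 13.15] [0.48871134 0.2056243  0.10859653]
[ 0.83  0.21 12.53] [0.48867076 0.20561121 0.10857267]
```

View pics/w15c.png

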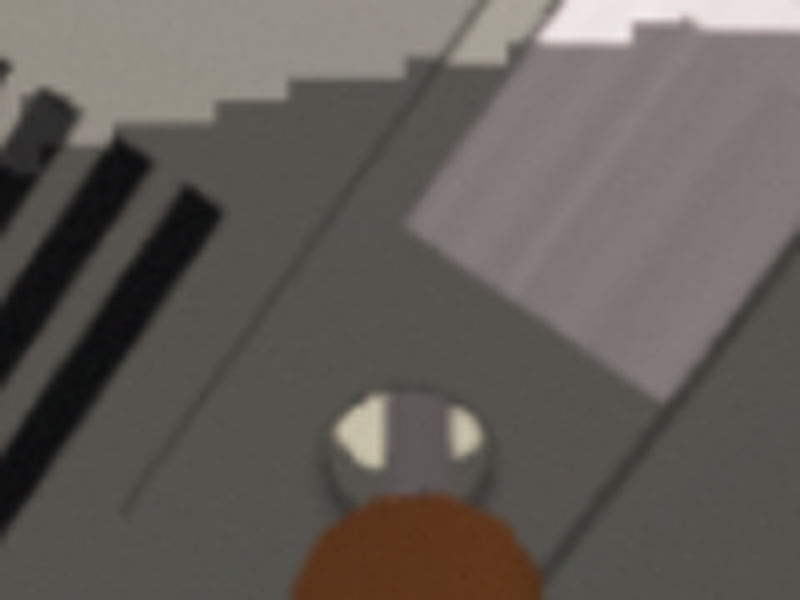

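View pics/s15.png

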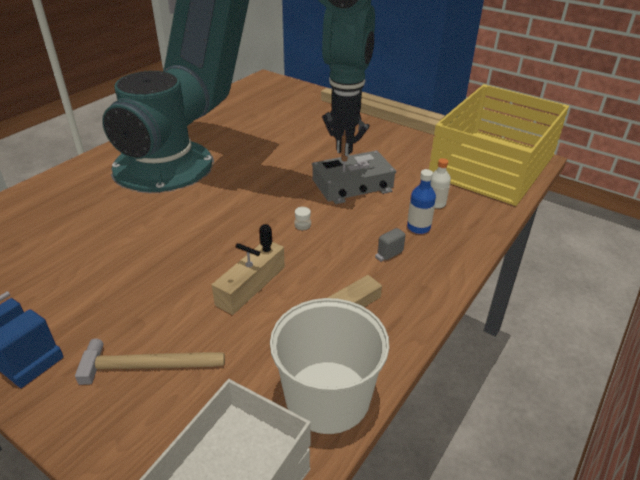

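The tip stands inside the hole. The button is visibly lower than before, the force holds steady at about 13 N, and the other things are where they were. Handing in.

```bash
python3 -c "
from cell import *
close_job();s=state();print(s['t'],s['wrist_force'],s['grip_width'],s['tcp_pos'])"
```

```text
the job is handed in; nothing more can be done
the job is handed in; nothing more can be done
```

I finished the task and handed it in at about 15.8 s of the 64 s allowed. The arm is still gripping the pin tool and holding the button down. `close_job` gives no verdict, so this rests on my own checks.

- **Pin tool:** I pulled it out of the block's right-hand hole by the handle and carried it to the control box.
- **Shutter:** With the tip in the dimple, I pushed it at about 2.5 cm/s until it reached its stop, where the push force rose to about 7 N. The images put its travel at about 31.5 mm from where it started.
- **Button:** I lowered the tip through the reset hole and pressed until the force showed the stop, peaking at about 20 N against the 40 N limit. I then eased back to a steady 13 N.

**Last checks before handing in**
- **Position:** the tip's estimated height is 33 mm, which is the button's fully-down height. The last image shows it inside the hole, about 1 mm off centre.
- **Grip:** the fingers still hold the handle. The opening reads 17 mm, against the handle's 18 mm.
- **Surroundings:** in the scene image the shutter is open and the other things look unmoved; I did not measure them.

No check failed. The hole position I calculated and the one I saw agreed to within 1 mm. The one disagreement was early on: one lid corner read about 17 mm differently in the top and scene views, so I took the box position from the wrist camera. I could not read the shutter and button positions directly; they come from the images and the force.

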